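# Stack the second tier of a laboratory frame

### The job

Pick up the oblong stacking frame, the black deck on four steel posts whose post spacing matches the flared sockets of the lower frame, and stack it on the lower frame, so that all four posts stand fully home in the four sockets. Lower it in gently rather than dropping it, let go, and do not disturb the covered dish on the lower frame or the smaller square stand.

Things in the scene. Friction and masses are not known exactly. Their poses are not given: they have to be found in the camera images.
- upper_frame: Frame to stack, loose, 0.6 kg: black deck 150 (x) x 120 (y) x 6 mm on four round steel posts, 16 mm diameter, 75 mm long, at x +-60, y +-45. Over the deck centre an aluminium handle bar: 86 long in x, 14 wide in y, 16 tall, its centre 119 mm above the feet (deck top 81), legs at x +-38; grip its middle across y. Origin: centre, level with the feet, z up. A half turn about z looks and fits the same.
- lower_frame: Lower frame, fixed: black plate 190 (x) x 160 (y) x 8 mm with four square aluminium sockets at x +-60, y +-45. Socket: 28 mm wide inside, floor = plate top, 8 mm up; straight to 24 mm up, then flared to a 44 mm mouth, rim 40 mm up. Origin: centre of the plate's underside, z up. Upper frame is home when its origin is 8 mm above this one, x axes parallel, either way round.
- square_stand: Bystander, leave alone: smaller stand of the same make, square black deck 110 x 110 mm on four posts at x +-40, y +-40 mm, otherwise the same heights and the same handle along x. It does not fit the sockets. Origin: centre, at the level of the feet.
- dish: Bystander, leave alone: round white covered dish, 48 mm diameter, 16 mm tall, loose on the middle of the lower frame's plate between the sockets; the stacked deck stands well clear above it. Origin: centre of its underside.
Not all that is in view belongs to the job. Leave any blue or green look-alike of the upper_frame alone.

How it is judged:
By the outcome, as a careful person would: the job done as asked, in the order asked, and still so for the second after the job is handed in, with the robot touching nothing.
It also fails if it takes over 42 s, if anything falls off the work surface, if the arm or the gripper's body presses on something with over 40 N, if the wrist force passes 120 N, or if a joint passes its speed limit or range.

### The arm

A 6-joint arm with a two-finger parallel gripper is mounted at the origin on the work surface. World frame = base frame: x ahead of the robot, y to its left, z up, the work surface at z = 0. Lengths are in m, angles in rad, forces in N, time in s.
With the tool pointing down it reaches from about 0.35 to 0.775 m from the base axis. Payload 7.3 kg.
Tool frame: the origin (TCP) lies at the very end of the fingers, on their centre line; the grasp point (between the pads) lies 19 mm behind it; z points along the fingers, y is the direction in which the jaws open and shut (so a half turn about z gives the same grasp; the last joint's range is limited). The gripper opens to 92 mm and grips with 3 to 60 N. Pads are 19 mm wide; open, the fingers measure 130 mm over their backs; the gripper's body (75 mm by 190 mm) begins 47 mm behind the grasp point.
Start: joints at [-1.261, 0.342, 1.524, -0, 1.275, -0.146], TCP at [0.231, -0.471, 0.227] pointing down, gripper open.
Joint ranges: [-2.53, 2.53], [-0.77, 2.02], [0.04, 2.7], [-1, 4.14], [0.28, 2.66], [-3.11, 3.11]. Speed limits (rad/s): [2.57, 2.57, 3.14, 3.14, 3.14, 3.14].

### API

Orientations are given as [roll, pitch, yaw] about the fixed x, y, z axes, in that order (R = Rz(yaw) Ry(pitch) Rx(roll)).
In Python, from cell import monitor, eyes, order gives the robot as it stands. The module is installed in compiled form; this text tells all that it offers.
- The arm moves only by the tool carry_out, never from a script. Its argument "targets" is a list of rows, each a list of 2 entries, a list of its own where there are three numbers: the shift along the tool's x, y, z in m, then the turn about the tool's z in rad. In form: [[[dx, dy, dz], twist], ...]. A call has 1 to 10 rows; each row shifts and turns the pose as measured when the row begins, along the tool's axes as they then stand; what a row does not reach is not made up. A row lasts 1/8 s, in which the tool goes at most 62.5 mm and 10.7 degrees, less where a joint would pass 70% of its speed; a pose out of reach is approached as far as the arm can. A call is refused whole if a number of a shift passes 0.0625 or a number of a turn 0.188, either way. A call with a gripper value outside its range is refused whole. "fingers" is the closure, from 0 (fully open) to 1 (shut), set as the call begins (left out, the last holds). The fingers move at their own pace and stop on an object; "grip_force" is the grip in N (left out, the last holds). Time passes only in rows, so rows that do not move let the fingers close. It gives the time, the measured TCP pose, the force and the opening at its end, in the units of the state.
- monitor.observe(): the state, without advancing time (a new reading comes with each control period).
- eyes.read_camera(name): name is "side" or "top" or "wrist"; returns the picture (480x640x3 uint8, red, green, blue); there is no depth.
- eyes.camera_info(name): a dict with "K" (3x3 intrinsics, pixels), "dist" ([k1, k2, p1, p2, k3] as OpenCV has them; the pictures are not rectified), "rvec" (rotation vector, rad) and "tvec" (3), from world to camera coordinates, as OpenCV has them. Camera axes: x right, y down, z forward; pixel columns grow to the right and rows downward; lengths in m; the calibration is good to about 2 mm. A picture is of the moment at which its call begins: read the wrist's pose just before it. camera_info takes no time and is no camera call; for the wrist camera it gives the pose at the moment of the call.
- order.hand_in(): hands the job in, once; it reports no verdict.
The state is a dict: "time": time; "qpos": joint angles; "qvel": joint speeds; "joint_efforts": joint torques, N m; "tool_pos": TCP position; "tool_rot": TCP orientation; "contact_force": force on the tool from outside, world axes, zero at the start; "torque": the same for the moment, N m; "opening": finger opening in m.
Only numpy, scipy, OpenCV 4.12 (cv2) and the standard library are available. Lean on these libraries where they do the work, as an engineer would, in place of code of your own. Each camera call takes 0.05 s, during which the arm holds its last target.

## Working session

There is one attempt and no reset: what is moved stays moved. The work goes in short steps, Python scripts to look and compute and a tool call to move; the robot and the scene stay as the last step left them, time stands still between calls to the robot, and variables do not carry over. Pictures are saved under pics/ and viewed, and the job is handed in when it is done.

Besides the shell and the picture viewer there is one more tool, called after "Emit:" as a command line: name --argument value ..., lists and objects as JSON in quotes. carry_out: Moves the arm, as the interface text tells. Its arguments: {"type":"object","properties":{"targets":{"type":"array","items":{"type":"array"}},"fingers":{"type":"number"},"grip_force":{"type":"number"}},"required":["targets"]}

```bash
mkdir -p pics
cat > h.py <<'E'
import numpy as np, cv2
from cell import monitor, eyes, order
def snap(n,f):
    ci=eyes.camera_info(n); im=eyes.read_camera(n)
    cv2.imwrite('pics/'+f+'.png',cv2.cvtColor(im,cv2.COLOR_RGB2BGR)); 
    np.savez('pics/'+f+'.npz',**{k:np.array(ci[k],float) for k in('K','dist','rvec','tvec')}); return im,ci
def load(f): return cv2.imread('pics/'+f+'.png'),dict(np.load('pics/'+f+'.npz'))
def ray(ci,px):
    p=cv2.undistortPoints(np.array(px,float).reshape(-1,1,2),np.array(ci['K']),np.array(ci['dist'])).reshape(-1,2)
    R=cv2.Rodrigues(np.array(ci['rvec'],float))[0]; t=np.array(ci['tvec'],float).ravel()
    d=np.c_[p,np.ones(len(p))]@R; return -R.T@t,d
def plane(ci,px,z):
    c,d=ray(ci,px); return c+d*((z-c[2])/d[:,2])[:,None]
def proj(ci,P): return cv2.projectPoints(np.array(P,float).reshape(-1,1,3),np.array(ci['rvec'],float),np.array(ci['tvec'],float),np.array(ci['K']),np.array(ci['dist']))[0].reshape(-1,2)
E
python3 - <<'E'
from h import *
for n in('top','side','wrist'):
    im,ci=snap(n,n+'0'); print(n,ray(ci,[[320,240]]))
print(monitor.observe())
E
```

```text
top (array([0.22951629, 0.17598137, 1.26376261]), array([[ 0.16259261, -0.00104831, -0.98673872]]))
side (array([0.33732007, 1.01695024, 0.64924166]), array([[ 0.10118977, -0.80780971, -0.58073337]]))
wrist (array([ 0.2901011 , -0.44364822,  0.38418651]), array([[-0.20855272, -0.09520634, -0.97349962]]))
{'time': 0.15, 'qpos': array([-1.26102053e+00,  3.42570881e-01,  1.52479094e+00, -3.83424729e-05,
        1.27541565e+00, -1.46012199e-01]), 'qvel': array([-0.00054719, -0.00280121, -0.00280645, -0.00090997,  0.0005271 ,
       -0.00092662]), 'joint_efforts': array([ 1.26384573e-03, -4.31472874e+01, -2.44352084e+01,  7.17926840e-02,
        5.36873471e-02, -6.21817435e-05]), 'tool_pos': array([ 0.23099763, -0.47110568,  0.22620268]), 'tool_rot': array([-3.14041512e+00, -1.36104118e-04,  4.55799097e-01]), 'contact_force': array([-1.08219622,  0.04726766, -0.27680699]), 'torque': array([0.01395852, 0.01004475, 0.02737894]), 'opening': 0.09180074116112104}
```

View pics/top0.png

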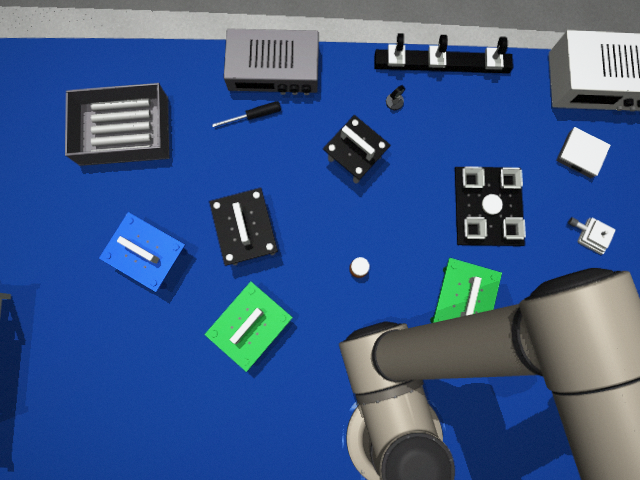

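View pics/side0.png

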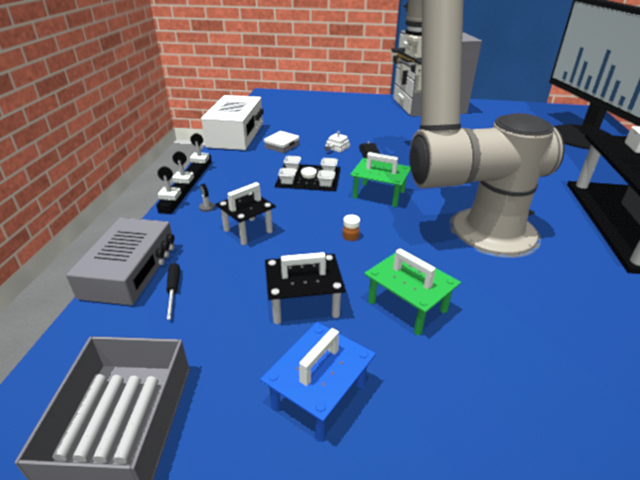

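View pics/wrist0.png

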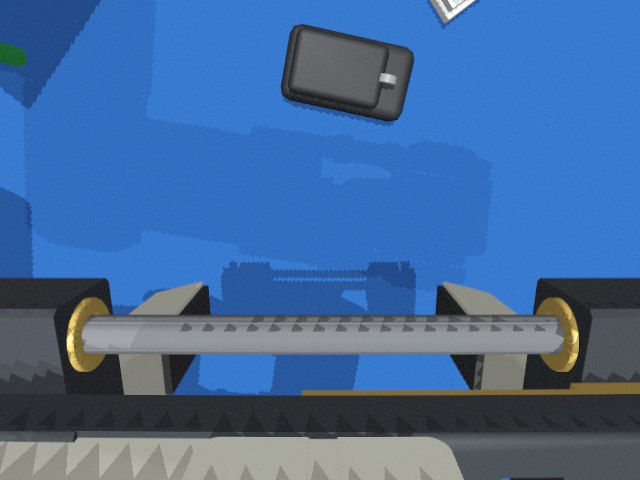

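Top view, candidates for the upper frame: black oblong deck (243,227), black square stand (357,147), blue look-alike (143,252), and green look-alikes (249,327) and (467,290). The lower frame is at (490,206) with the dish at (492,204). I choose the oblong black deck at (243,227) and will check it in a crop while measuring.

Run:
```python
from h import *
im,ci=load('top0')
a=cv2.resize(im[175:280,195:295],None,fx=4,fy=4,interpolation=cv2.INTER_CUBIC)
b=cv2.resize(im[155:255,445:535],None,fx=4,fy=4,interpolation=cv2.INTER_CUBIC)
o=np.zeros((420,770,3),np.uint8);o[:420,:400]=a;o[:400,405:765]=b
cv2.imwrite('pics/crop1.png',o)
hsv=cv2.cvtColor(im,cv2.COLOR_BGR2HSV)
def blobs(m,x0,y0,x1,y1,mn=8):
    n,l,s,c=cv2.connectedComponentsWithStats(m[y0:y1,x0:x1].astype(np.uint8))
    return [(s[i,4],c[i]+[x0,y0],s[i,:4]) for i in range(1,n) if s[i,4]>=mn]
white=(hsv[...,2]>150)&(hsv[...,1]<70)
for nm,box in (('upper',(205,180,282,272)),('sq',(320,110,395,185)),('lower',(450,160,530,250))):
    for B in blobs(white,*box): print(nm,B[0],B[1].round(1),B[2],plane(ci,[B[1]],.081)[0].round(4),plane(ci,[B[1]],.040)[0].round(4))
```

```text
upper 34 [255.7 194.5] [48 12  7  6] [0.5233 0.3198 0.081 ] [0.5335 0.3248 0.04  ]
upper 34 [216.3 204.8] [ 8 22  7  7] [0.4979 0.4062 0.081 ] [0.5072 0.4142 0.04  ]
upper 271 [239.8 221.7] [28 22 15 40] [0.4608 0.352  0.081 ] [0.4689 0.3581 0.04  ]
upper 37 [269.  246.2] [61 63  7  7] [0.4081 0.2857 0.081 ] [0.4143 0.2896 0.04  ]
upper 37 [229.1 256.9] [21 74  7  7] [0.3824 0.3717 0.081 ] [0.3877 0.3784 0.04  ]
sq 29 [354.6 122.3] [32 10  6  6] [0.6982 0.1023 0.081 ] [0.7144 0.0997 0.04  ]
sq 244 [357.7 139.4] [22 15 33 29] [0.6574 0.0949 0.081 ] [0.6722 0.0921 0.04  ]
sq 30 [381.4 144.6] [59 32  6  6] [0.6463 0.0411 0.081 ] [0.6608 0.0364 0.04  ]
sq 30 [331.4 147.4] [ 9 35  6  6] [0.6369 0.1541 0.081 ] [0.651  0.1533 0.04  ]
sq 33 [358.3 169.9] [36 57  6  7] [0.5856 0.0927 0.081 ] [0.5979 0.0898 0.04  ]
lower 268 [474.3 176.4] [13  7 22 21] [ 0.5776 -0.1687  0.081 ] [ 0.5897 -0.1806  0.04  ]
lower 245 [512.6 176.8] [51  8 22 20] [ 0.5793 -0.256   0.081 ] [ 0.5914 -0.271   0.04  ]
lower 316 [491.9 203.7] [32 34 21 20] [ 0.5156 -0.2067  0.081 ] [ 0.5255 -0.2199  0.04  ]
lower 295 [476.7 227. ] [15 57 22 22] [ 0.4618 -0.1708  0.081 ] [ 0.4699 -0.1828  0.04  ]
lower 294 [515.3 227.4] [53 57 23 22] [ 0.4631 -0.2576  0.081 ] [ 0.4712 -0.2726  0.04  ]
```

View pics/crop1.png

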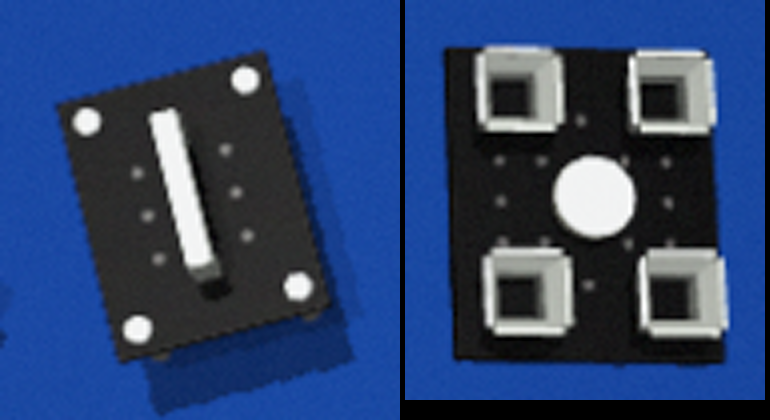

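Left crop: oblong black deck with four steel post tops, spacing measured 0.120 x 0.090 m, so it matches the sockets. The square stand measures about 0.08. The right crop shows the four sockets and the dish. Next I pass over the lower frame for a wrist view on the way.

Emit:
carry_out --targets '[[[0.053,-0.021,-0.015],0],[[0.053,-0.021,-0.015],0],[[0.053,-0.021,-0.015],0],[[0.053,-0.021,-0.015],0],[[0.053,-0.021,-0.015],0],[[0,0,0],0.166],[[0,0,0],0]]' --fingers 0

```text
time: 1.02
tool_pos: [0.4283, -0.2535, 0.3017]
tool_rot: [-3.137, -0.0, 0.286]
contact_force: [-0.0, -0.2, 0.1]
opening: 0.092
```

Run:
```python
from h import *
s=monitor.observe();print(s['time'],s['tool_pos'],s['tool_rot'])
snap('wrist','w1')
snap('top','top1')
```

```text
1.025 [ 0.42827978 -0.25351207  0.30168506] [-3.13658836e+00 -5.49270387e-05  2.85654511e-01]
```

View pics/w1.png

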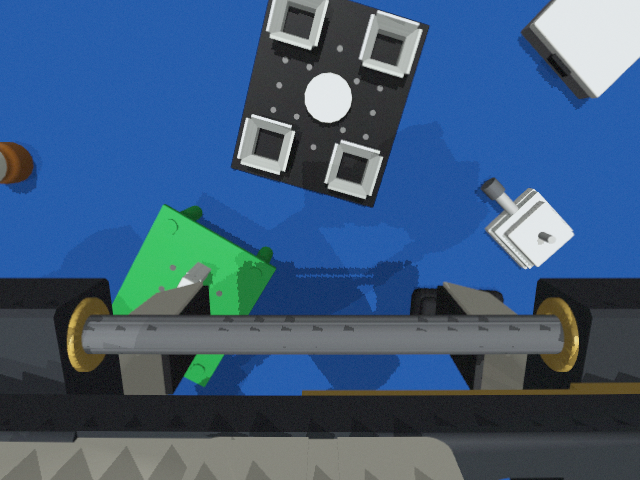

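Wrist view: the lower frame with its sockets at (298,20), (391,44), (266,144) and (354,169), and the dish at (328,97). The fingers are clear of the green stand. I'll use the socket outlines at rim height.

Run:
```python
from h import *
for f,box in(('w1',(225,0,435,215)),('top0',(450,160,530,250))):
    im,ci=load(f);hsv=cv2.cvtColor(im,cv2.COLOR_BGR2HSV)
    for th in (110,150):
        m=((hsv[...,2]>th)&(hsv[...,1]<70)).astype(np.uint8)*255
        x0,y0,x1,y1=box; M=np.zeros_like(m);M[y0:y1,x0:x1]=m[y0:y1,x0:x1]
        cs,_=cv2.findContours(M,cv2.RETR_EXTERNAL,cv2.CHAIN_APPROX_NONE)
        P=[]
        for c in cs:
            if cv2.contourArea(c)<200: continue
            w=plane(ci,c.reshape(-1,2),.040)[:,:2]
            r=cv2.minAreaRect((w*1000).astype(np.float32)); P.append((r[0][0],r[0][1],r[1][0],r[1][1],r[2]));
        P=np.array(P);print(f,th);print(P.round(1))
        np.set_printoptions(suppress=True)
# upper center
im,ci=load('top0')
# handle top at z=.127
m=((cv2.cvtColor(im,cv2.COLOR_BGR2HSV)[...,2]>200)).astype(np.uint8); M=np.zeros_like(m);M[195:246,228:252]=m[195:246,228:252]
c=max(cv2.findContours(M,0,1)[0],key=cv2.contourArea); w=plane(ci,c.reshape(-1,2),.127)[:,:2]; print(cv2.minAreaRect((w*1000).astype(np.float32)))
```

```text
w1 110
[[ 474.1 -271.9   49.8   49.6    0.6]
 [ 472.9 -182.1   49.7   49.8    0.6]
 [ 532.  -228.6   45.5   44.7   21.8]
 [ 593.6 -270.5   50.    50.4    0.6]
 [ 590.1 -180.7   45.1   50.     0.7]]
w1 150
[[ 473.8 -272.    49.3   49.4    0.6]
 [ 472.8 -182.2   49.4   49.3    0.8]
 [ 532.2 -228.7   45.4   44.1   16.4]
 [ 593.7 -270.5   49.6   49.7    0.6]
 [ 590.1 -180.7   45.    49.5    0.7]]
top0 110
[[ 471.  -269.3   49.1   50.6    1.5]
 [ 469.1 -179.    50.9   51.4   88.3]
 [ 526.2 -220.1   45.    47.1    1.5]
 [ 588.5 -267.7   48.3   50.4    1.6]
 [ 588.3 -178.4   48.2   50.6    1.6]]
top0 150
[[ 471.  -269.6   49.1   49.9    1.5]
 [ 468.8 -180.1   48.9   50.1    1.4]
 [ 525.  -220.1   45.3   44.6   44.5]
 [ 589.7 -267.8   45.9   50.1    1.7]
 [ 588.3 -178.2   48.2   50.1    1.6]]
((452.3814697265625, 345.70513916015625), (84.18395233154297, 12.333111763000488), 16.49726104736328)
```

Emit:
carry_out --targets '[[[0.009,-0.057,0],0],[[0.009,-0.057,0],0],[[0.009,-0.057,0],0],[[0.009,-0.057,0],0],[[0.009,-0.057,0],0],[[0.009,-0.057,0],0],[[0.009,-0.057,0],0],[[0.009,-0.057,0],0],[[0.009,-0.057,0],0],[[0.009,-0.057,0],0]]'

```text
time: 2.38
tool_pos: [0.3502, 0.3237, 0.3031]
tool_rot: [-3.135, -0.0, 0.287]
contact_force: [1.1, -0.2, 0.3]
opening: 0.0916
```

Emit:
carry_out --targets '[[[0,0,0],0],[[0,0,0],0]]'

```text
time: 2.62
tool_pos: [0.3497, 0.3253, 0.3019]
tool_rot: [-3.136, 0.002, 0.294]
contact_force: [-0.2, -0.1, 0.5]
opening: 0.0922
```

Run:
```python
from h import *
s=monitor.observe();print(s['time'],s['tool_pos'],s['tool_rot'])
snap('wrist','w2')
```

```text
2.625 [0.34973071 0.32532424 0.30188867] [-3.13586659e+00  1.82052067e-03  2.94361335e-01]
```

View pics/w2.png

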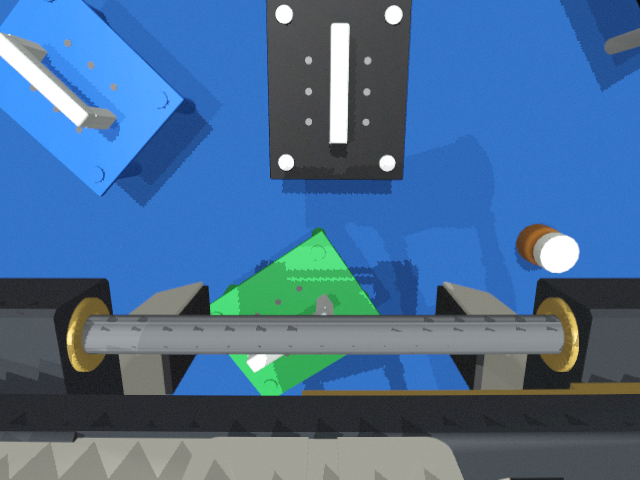

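Wrist view: the black oblong frame has posts at (284,14), (394,14), (286,162) and (387,162), and its handle is nearly parallel to the tool x axis.

```bash
cat >> h.py <<'E'
def totool(s,goal,yaw=None):
    from scipy.spatial.transform import Rotation as Ro
    R=Ro.from_euler('xyz',s['tool_rot']).as_matrix()
    d=R.T@(np.array(goal)-s['tool_pos']); return d.round(4), None if yaw is None else round(s['tool_rot'][2]-yaw,4)
E
python3 - <<'E'
from h import *
im,ci=load('w2');hsv=cv2.cvtColor(im,cv2.COLOR_BGR2HSV)
m=((hsv[...,2]>150)&(hsv[...,1]<70)).astype(np.uint8);M=np.zeros_like(m);M[0:180,262:412]=m[0:180,262:412]
n,l,s,c=cv2.connectedComponentsWithStats(M)
P=[]
for i in range(1,n):
    if s[i,4]>150:
        w=plane(ci,[c[i]],.081)[0]; print(s[i,4],c[i],w.round(4))
        if s[i,4]<600:P.append(w)
P=np.array(P);C=P.mean(0);print(C)
if len(P)==4:
    P=P[np.argsort(P[:,0])];v=P[2:].mean(0)-P[:2].mean(0);yaw=np.arctan2(v[1],v[0]);print(yaw)
    st=monitor.observe();print(totool(st,[C[0],C[1],.2],yaw))
E
```

```text
266 [283.66917293  13.7481203 ] [0.5012 0.4046 0.081 ]
276 [393.16304348  14.41304348] [0.5269 0.3178 0.081 ]
2186 [338.9336688   82.02195791] [0.4636 0.3449 0.081 ]
209 [285.66507177 162.00478469] [0.3855 0.3703 0.081 ]
209 [386.85167464 162.77511962] [0.4112 0.2836 0.081 ]
[0.45620114 0.34407352 0.081     ]
0.28761665153746735
(array([0.1075, 0.0133, 0.1017]), np.float64(0.0058))
```

Emit:
carry_out --targets '[[[0.054,0.007,0.03],0.006],[[0.053,0.006,0.03],0],[[0,0,0],0],[[0,0,0],0]]'

```text
time: 3.18
tool_pos: [0.4615, 0.3379, 0.2414]
tool_rot: [-3.135, 0.0, 0.281]
contact_force: [0.3, -0.5, 0.6]
opening: 0.092
```

Run:
```python
from h import *
s=monitor.observe();print(s['time'],s['tool_pos'],s['tool_rot'],totool(s,[.4555,.3443,.1],.288))
```

```text
3.175 [0.46148244 0.33788391 0.24142271] [-3.13520651e+00  6.57265205e-05  2.80934025e-01] (array([-0.004 , -0.0069,  0.1415]), np.float64(-0.0071))
```

Emit:
carry_out --targets '[[[-0.004,-0.007,0.03],-0.007],[[0,0,0.035],0],[[0,0,0.035],0],[[0,0,0.03],0],[[0,0,0],0]]'

```text
time: 3.8
tool_pos: [0.4556, 0.3423, 0.1171]
tool_rot: [-3.132, -0.012, 0.287]
contact_force: [0.1, 0.0, 1.0]
opening: 0.0917
```

Run:
```python
from h import *
s=monitor.observe();print(s['time'],s['tool_pos'],s['tool_rot'],totool(s,[.4555,.3443,.1],.288))
snap('wrist','w3');snap('side','s3')
```

```text
3.8 [0.45559612 0.34234254 0.11714933] [-3.13244157 -0.01238738  0.28663799] (array([ 0.0002, -0.0017,  0.0172]), np.float64(-0.0014))
```

View pics/w3.png

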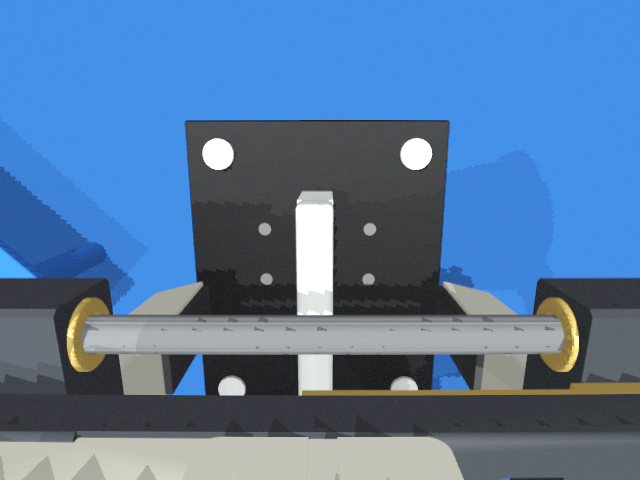

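View pics/s3.png

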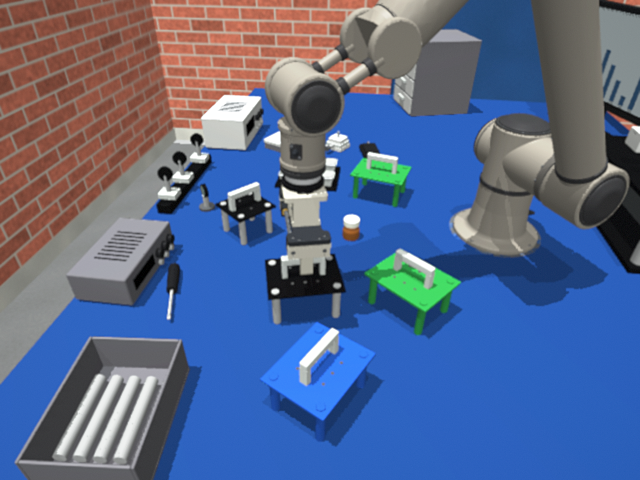

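The wrist view shows the handle (col 316) centred between the fingers (about col 323). The side view shows the jaws straddling the black oblong frame. I descend the rest and close.

Emit:
carry_out --targets '[[[0,-0.002,0.012],0],[[0,0,0.006],0],[[0,0,0],0]]'

```text
time: 4.28
tool_pos: [0.4585, 0.3465, 0.1042]
tool_rot: [-3.13, -0.024, 0.287]
contact_force: [1.2, -0.8, 1.0]
opening: 0.0917
```

Emit:
carry_out --targets '[[[0,0,0],0],[[0,0,0],0],[[0,0,0],0],[[0,0,0],0],[[0,0,0],0],[[0,0,0],0]]' --fingers 1 --grip_force 40

```text
time: 5.03
tool_pos: [0.4588, 0.3467, 0.1046]
tool_rot: [-3.13, -0.025, 0.287]
contact_force: [-0.4, -1.2, -0.5]
opening: 0.036
```

Run:
```python
from h import *
s=monitor.observe();print(s)
```

```text
{'time': 5.025, 'qpos': array([0.51044388, 0.53827922, 1.57205383, 0.00731576, 1.00467947,
       1.79053781]), 'qvel': array([-0.00119697,  0.00021691,  0.0001586 , -0.00135147, -0.00030855,
       -0.00091339]), 'joint_efforts': array([ 1.10713710e-03, -4.98892736e+01, -2.13591707e+01,  3.97320371e-02,
       -2.11468642e-01,  1.33022741e-05]), 'tool_pos': array([0.45883964, 0.34673597, 0.10464716]), 'tool_rot': array([-3.12967272, -0.02456025,  0.28671419]), 'contact_force': array([-0.44004843, -1.15955472, -0.45168361]), 'torque': array([ 0.02408758,  0.054898  , -0.00758465]), 'opening': 0.03595311615509413}
```

Emit:
carry_out --targets '[[[0,0,0],0],[[0,0,0],0],[[0,0,0],0],[[0,0,0],0]]'

```text
time: 5.52
tool_pos: [0.4589, 0.3467, 0.1047]
tool_rot: [-3.13, -0.025, 0.287]
contact_force: [-0.3, 0.1, -0.3]
opening: 0.0136
```

Run:
```python
from h import *
s=monitor.observe();print(s['tool_pos'],s['tool_rot'],s['contact_force'],s['torque'],s['opening'])
```

```text
[0.4588704  0.34667297 0.10465392] [-3.12988735 -0.02460311  0.28689391] [-0.33573158  0.06690785 -0.33465894] [-0.11077404 -0.03266236  0.04357441] 0.013639400701870339
```

Emit:
carry_out --targets '[[[0,0,-0.01],0],[[0,0,-0.02],0],[[0,0,-0.03],0],[[0,0,-0.03],0],[[0,0,-0.03],0],[[0,0,-0.03],0],[[0,0,0],0]]'

```text
time: 6.4
tool_pos: [0.4528, 0.3424, 0.2563]
tool_rot: [-3.132, -0.012, 0.287]
contact_force: [0.2, 0.6, -5.5]
opening: 0.0139
```

Run:
```python
from h import *
s=monitor.observe();print(s['tool_pos'],s['tool_rot'],s['contact_force'],s['torque'],s['opening'])
snap('side','s4');snap('wrist','w4')
```

```text
[0.45277128 0.34238064 0.25627969] [-3.1321021  -0.01230402  0.28673731] [ 0.24545438  0.5545343  -5.47097601] [ 0.00283589 -0.02240362  0.00418261] 0.01388216971040918
```

View pics/s4.png

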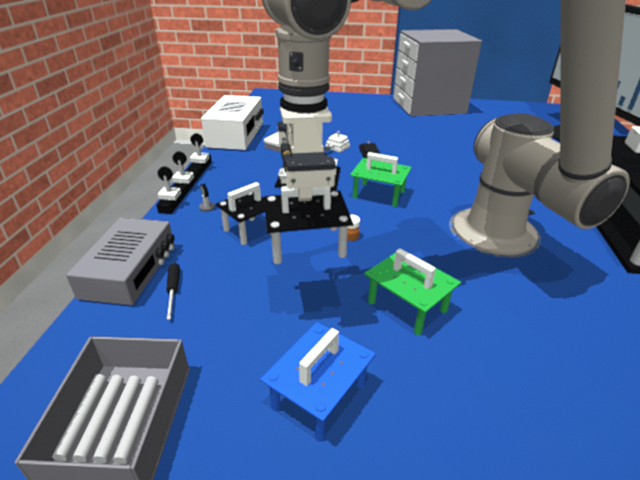

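View pics/w4.png

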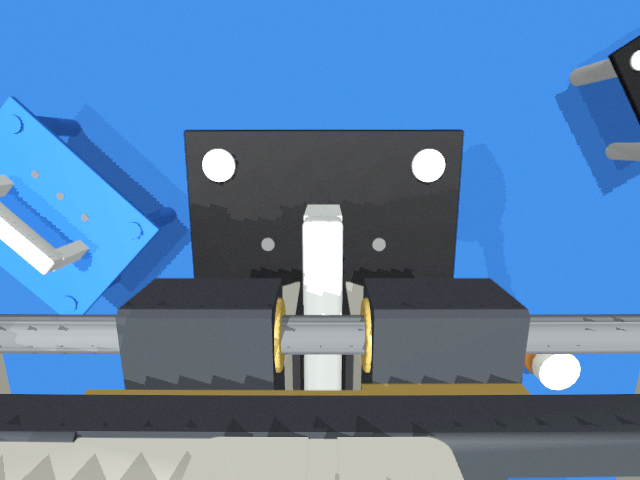

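Side view: frame lifted clear and close to level. Wrist view: front posts at (219,165) and (428,165), handle between the pads at (322,300). Now I measure the frame's offset in the hand.

Run:
```python
from h import *
im,ci=load('w4');hsv=cv2.cvtColor(im,cv2.COLOR_BGR2HSV)
m=((hsv[...,2]>170)&(hsv[...,1]<60)).astype(np.uint8);M=np.zeros_like(m);M[140:190,190:460]=m[140:190,190:460]
n,l,s,c=cv2.connectedComponentsWithStats(M)
st=monitor.observe()
P=np.array([plane(ci,[c[i]],.2325)[0] for i in range(1,n) if s[i,4]>300]);print(P)
d=P[1]-P[0];print(np.linalg.norm(d),yaw:=np.arctan2(d[0],-d[1]))
C=P.mean(0)[:2]-.06*np.array([np.cos(yaw),np.sin(yaw)]);print(C, C-st['tool_pos'][:2])
y=st['tool_rot'][2];r=C-st['tool_pos'][:2];print('tool offs',r[0]*np.cos(y)+r[1]*np.sin(y), r[0]*np.sin(y)-r[1]*np.cos(y),'yaw-toolyaw',yaw-y)
```

```text
[[0.49330728 0.39937566 0.2325    ]
 [0.51870356 0.3134537  0.2325    ]]
0.08959661405650615 0.2873911763632124
[0.44846622 0.3394076 ] [-0.00300801 -0.00219308]
tool offs -0.003505430608591967 0.001252853875473922 yaw-toolyaw 0.0006696806711856129
```

Emit:
carry_out --targets '[[[0,0,0],0.1],[[0,0,0],0.1],[[0,0,0],0.07],[[0,0,0],0],[[0.003,0.025,0],0],[[0.006,0.045,0],0],[[0.006,0.05,0],0],[[0.006,0.05,0],0]]'

```text
time: 7.5
tool_pos: [0.4693, 0.1681, 0.2382]
tool_rot: [3.141, 0.018, 0.023]
contact_force: [0.6, -0.7, -4.1]
opening: 0.0138
```

Run:
```python
from h import *
s=monitor.observe();print(s['time'],s['tool_pos'],s['tool_rot'],s['contact_force'],s['opening'],totool(s,[.5367,-.226,.25],.015))
```

```text
7.5 [0.46928309 0.16814864 0.23818943] [3.14144356 0.01836618 0.02284977] [ 0.56551634 -0.71624994 -4.06576417] 0.013786346338241287 (array([ 0.0582,  0.3956, -0.0128]), np.float64(0.0078))
```

Emit:
carry_out --targets '[[[0.007,0.05,-0.005],0],[[0.007,0.05,-0.005],0],[[0.007,0.05,-0.005],0],[[0.007,0.05,-0.005],0],[[0.007,0.05,-0.004],0],[[0.007,0.05,-0.003],0],[[0.005,0.03,-0.002],0],[[0,0,0],0],[[0,0,0],0]]'

```text
time: 8.62
tool_pos: [0.5228, -0.1738, 0.2569]
tool_rot: [-3.136, 0.033, 0.033]
contact_force: [-0.1, 1.1, -4.8]
opening: 0.0136
```

Run:
```python
from h import *
s=monitor.observe();print(s['time'],s['tool_pos'],s['tool_rot'],s['contact_force'],s['opening'],totool(s,[.5367,-.226,.2],.015))
```

```text
8.625 [ 0.52277936 -0.17379484  0.25689613] [-3.13636301  0.0325744   0.03302569] [-0.14516863  1.10360986 -4.80786736] 0.01359095331160057 (array([0.014 , 0.0529, 0.0562]), np.float64(0.018))
```

```bash
cat >> h.py <<'E'
from scipy.spatial.transform import Rotation as Ro
RP=Ro.from_euler('xyz',[-3.1299,-.0246,.2869])
UP=RP.inv().apply([0,0,1])
# frame axes: level at pick, yaw .2875
def frame(s):
    R=Ro.from_euler('xyz',s['tool_rot'])*RP.inv()*Ro.from_euler('z',.2875)
    tp=np.array([.4589,.3467,.1047]); cp=np.array([.4589,.3467,0])+np.r_[-.0035*np.cos(.287)+.00125*np.sin(.287),-.0035*np.sin(.287)-.00125*np.cos(.287),0]
    loc=(Ro.from_euler('xyz',s['tool_rot'])*RP.inv()).apply(cp-tp)
    return (s['tool_pos']+loc), R.as_euler('xyz')
def rep():
    s=monitor.observe();f=frame(s)
    print('t',s['time'],'tool',s['tool_pos'].round(4),s['tool_rot'].round(4),'F',s['contact_force'].round(1),'op',round(s['opening'],4))
    print('frame feet centre',f[0].round(4),'rpy',f[1].round(4),'q',s['qpos'].round(3))
    return s
E
python3 -c "
from h import *
rep()"
```

```text
t 8.625 tool [ 0.5228 -0.1738  0.2569] [-3.1364  0.0326  0.033 ] F [-0.1  1.1 -4.8] op 0.0136
frame feet centre [ 0.5134 -0.176   0.1526] rpy [-0.0064  0.0572  0.0335] q [-0.454  0.388  1.37  -0.011  1.414  1.086]
```

Emit:
carry_out --targets '[[[0.0,0.03,-0.03],0.01],[[0.0,0.02,-0.03],0.008],[[0,0,0],0]]'

```text
time: 9.0
tool_pos: [0.5259, -0.2209, 0.3159]
tool_rot: [-3.133, 0.036, 0.021]
contact_force: [0.2, 0.7, -6.0]
opening: 0.0135
```

```bash
python3 -c "
from h import *
rep()"
```

```text
t 9.0 tool [ 0.5259 -0.2209  0.3159] [-3.1335  0.0364  0.0215] F [ 0.2  0.7 -6. ] op 0.0135
frame feet centre [ 0.5161 -0.2228  0.2116] rpy [-0.0035  0.061   0.022 ] q [-0.525  0.403  1.19  -0.012  1.584  1.024]
```

Emit:
carry_out --targets '[[[0,0,0.01],0],[[0,0,0.01],0],[[0,0,0.01],0],[[0,0,0.01],0],[[0,0,0.01],0],[[0,0,0.01],0],[[0,0,0],0]]'

```text
time: 9.88
tool_pos: [0.5214, -0.2152, 0.2461]
tool_rot: [-3.127, 0.045, 0.026]
contact_force: [-0.2, -0.5, -5.1]
opening: 0.0136
```

```bash
python3 -c "
from h import *
rep()"
```

```text
t 9.875 tool [ 0.5214 -0.2152  0.2461] [-3.1269  0.0448  0.0265] F [-0.2 -0.5 -5.1] op 0.0136
frame feet centre [ 0.5107 -0.2164  0.1419] rpy [0.003  0.0694 0.0271] q [-0.521  0.429  1.337 -0.011  1.421  1.025]
```

The hand tilts a little with each loaded row (now about 4°, pitch). I'll find which motions undo this.

Emit:
carry_out --targets '[[[0,0,-0.06],0]]'

```text
time: 10.0
tool_pos: [0.5218, -0.2148, 0.3017]
tool_rot: [-3.12, 0.056, 0.027]
contact_force: [2.1, -1.2, -4.3]
opening: 0.0138
```

```bash
python3 -c "
from h import *
rep()"
```

```text
t 10.0 tool [ 0.5218 -0.2148  0.3017] [-3.1204  0.0556  0.0265] F [ 2.1 -1.2 -4.3] op 0.0138
frame feet centre [ 0.51   -0.2154  0.1976] rpy [0.0096 0.0802 0.0274] q [-0.52   0.41   1.217 -0.011  1.573  1.025]
```

Emit:
carry_out --targets '[[[0,0,0],0]]'

```text
time: 10.12
tool_pos: [0.524, -0.2161, 0.3073]
tool_rot: [-3.127, 0.045, 0.026]
contact_force: [1.0, 1.3, -6.0]
opening: 0.0137
```

```bash
python3 -c "
from h import *
rep()"
```

```text
t 10.125 tool [ 0.524  -0.2161  0.3073] [-3.1266  0.0454  0.0262] F [ 1.   1.3 -6. ] op 0.0137
frame feet centre [ 0.5133 -0.2173  0.2031] rpy [0.0033 0.07   0.0269] q [-0.52   0.406  1.209 -0.011  1.574  1.025]
```

Emit:
carry_out --targets '[[[-0.06,0,0],0]]'

```text
time: 10.25
tool_pos: [0.4653, -0.2178, 0.3067]
tool_rot: [-3.124, 0.048, 0.028]
contact_force: [-1.8, -1.3, -4.3]
opening: 0.0138
```

```bash
python3 -c "
from h import *
rep()"
```

```text
t 10.25 tool [ 0.4653 -0.2178  0.3067] [-3.1243  0.0481  0.0284] F [-1.8 -1.3 -4.3] op 0.0138
frame feet centre [ 0.4542 -0.2188  0.2025] rpy [0.0057 0.0727 0.0292] q [-0.579  0.302  1.362 -0.013  1.527  0.965]
```

Emit:
carry_out --targets '[[[0.06,0,0],0]]'

```text
time: 10.38
tool_pos: [0.5125, -0.2126, 0.3024]
tool_rot: [-3.117, 0.064, 0.024]
contact_force: [1.8, -4.6, -4.1]
opening: 0.0137
```

```bash
python3 -c "
from h import *
rep()"
```

```text
t 10.375 tool [ 0.5125 -0.2126  0.3024] [-3.1174  0.064   0.0238] F [ 1.8 -4.6 -4.1] op 0.0137
frame feet centre [ 0.4998 -0.2128  0.1984] rpy [0.0125 0.0886 0.0247] q [-0.524  0.397  1.237 -0.013  1.576  1.024]
```

Emit:
carry_out --targets '[[[0,0,0.06],0]]'

```text
time: 10.5
tool_pos: [0.5162, -0.2144, 0.2484]
tool_rot: [-3.128, 0.045, 0.024]
contact_force: [1.7, 1.2, -7.9]
opening: 0.0136
```

```bash
python3 -c "
from h import *
rep()"
```

```text
t 10.5 tool [ 0.5162 -0.2144  0.2484] [-3.1276  0.0452  0.0236] F [ 1.7  1.2 -7.9] op 0.0136
frame feet centre [ 0.5055 -0.2156  0.1442] rpy [0.0023 0.0698 0.0243] q [-0.524  0.418  1.348 -0.012  1.421  1.025]
```

Emit:
carry_out --targets '[[[0,0,0],0]]'

```text
time: 10.62
tool_pos: [0.5101, -0.2108, 0.2401]
tool_rot: [-3.116, 0.064, 0.024]
contact_force: [0.6, 0.5, -5.3]
opening: 0.0134
```

```bash
python3 -c "
from h import *
rep()"
```

```text
t 10.625 tool [ 0.5101 -0.2108  0.2401] [-3.1164  0.0638  0.0243] F [ 0.6  0.5 -5.3] op 0.0134
frame feet centre [ 0.4973 -0.2109  0.1362] rpy [0.0136 0.0884 0.0253] q [-0.524  0.423  1.364 -0.012  1.422  1.025]
```

Emit:
carry_out --targets '[[[0,0,0.03],0],[[0,0,-0.06],0]]'

```text
time: 10.88
tool_pos: [0.5047, -0.2074, 0.2605]
tool_rot: [-3.102, 0.086, 0.025]
contact_force: [3.1, -1.5, -5.8]
opening: 0.0135
```

```bash
python3 -c "
from h import *
rep()"
```

```text
t 10.875 tool [ 0.5047 -0.2074  0.2605] [-3.1025  0.0865  0.0252] F [ 3.1 -1.5 -5.8] op 0.0135
frame feet centre [ 0.4896 -0.2062  0.1568] rpy [0.0275 0.1111 0.0265] q [-0.524  0.415  1.323 -0.012  1.498  1.025]
```

Emit:
carry_out --targets '[[[0,0,0],0]]'

```text
time: 11.0
tool_pos: [0.5077, -0.2092, 0.2663]
tool_rot: [-3.109, 0.075, 0.025]
contact_force: [0.8, -0.2, -5.4]
opening: 0.0135
```

```bash
python3 -c "
from h import *
rep()"
```

```text
t 11.0 tool [ 0.5077 -0.2092  0.2663] [-3.1094  0.0752  0.0246] F [ 0.8 -0.2 -5.4] op 0.0135
frame feet centre [ 0.4937 -0.2086  0.1625] rpy [0.0206 0.0998 0.0257] q [-0.524  0.41   1.313 -0.012  1.499  1.025]
```

Emit:
carry_out --targets '[[[0,0,0],0],[[0,0,0],0]]'

```text
time: 11.25
tool_pos: [0.508, -0.2095, 0.2662]
tool_rot: [-3.11, 0.075, 0.024]
contact_force: [0.3, -0.2, -6.4]
opening: 0.0141
```

```bash
python3 -c "
from h import *
rep()"
```

```text
t 11.25 tool [ 0.508  -0.2095  0.2662] [-3.1096  0.0749  0.0244] F [ 0.3 -0.2 -6.4] op 0.0141
frame feet centre [ 0.4941 -0.209   0.1623] rpy [0.0204 0.0995 0.0255] q [-0.524  0.411  1.313 -0.012  1.499  1.025]
```

Emit:
carry_out --targets '[[[0,0,-0.06],0],[[0,0,0],0]]'

```text
time: 11.5
tool_pos: [0.5121, -0.2111, 0.3255]
tool_rot: [-3.108, 0.078, 0.024]
contact_force: [0.3, -0.9, -5.2]
opening: 0.0138
```

```bash
python3 -c "
from h import *
rep()"
```

```text
t 11.5 tool [ 0.5121 -0.2111  0.3255] [-3.1075  0.0782  0.0245] F [ 0.3 -0.9 -5.2] op 0.0138
frame feet centre [ 0.4979 -0.2104  0.2218] rpy [0.0225 0.1028 0.0256] q [-0.523  0.398  1.174 -0.012  1.654  1.025]
```

Emit:
carry_out --targets '[[[-0.06,0,0],0],[[0,0,0],0]]'

```text
time: 11.75
tool_pos: [0.4502, -0.2123, 0.3253]
tool_rot: [-3.103, 0.086, 0.025]
contact_force: [-0.0, -0.3, -5.6]
opening: 0.0135
```

```bash
python3 -c "
from h import *
rep()"
```

```text
t 11.75 tool [ 0.4502 -0.2123  0.3253] [-3.1029  0.0857  0.0254] F [-0.  -0.3 -5.6] op 0.0135
frame feet centre [ 0.4352 -0.2111  0.2216] rpy [0.0271 0.1103 0.0267] q [-0.584  0.291  1.331 -0.017  1.612  0.964]
```

Emit:
carry_out --targets '[[[0.06,0,0],0],[[0,0,0],0]]'

```text
time: 12.0
tool_pos: [0.5104, -0.2108, 0.3164]
tool_rot: [-3.1, 0.09, 0.024]
contact_force: [-1.3, 0.4, -6.0]
opening: 0.0141
```

```bash
python3 -c "
from h import *
rep()"
```

```text
t 12.0 tool [ 0.5104 -0.2108  0.3164] [-3.1     0.0902  0.0236] F [-1.3  0.4 -6. ] op 0.0141
frame feet centre [ 0.4948 -0.2093  0.2128] rpy [0.0301 0.1148 0.0249] q [-0.524  0.407  1.186 -0.011  1.647  1.025]
```

Emit:
carry_out --targets '[[[0,0,0.06],0],[[0,0,0],0]]'

```text
time: 12.25
tool_pos: [0.5041, -0.2076, 0.2536]
tool_rot: [-3.097, 0.095, 0.025]
contact_force: [0.0, 0.5, -5.8]
opening: 0.0137
```

```bash
python3 -c "
from h import *
rep()"
```

```text
t 12.25 tool [ 0.5041 -0.2076  0.2536] [-3.0969  0.0954  0.0246] F [ 0.   0.5 -5.8] op 0.0137
frame feet centre [ 0.488  -0.2058  0.1501] rpy [0.0331 0.1199 0.026 ] q [-0.525  0.425  1.328 -0.012  1.494  1.025]
```

```bash
python3 -c "
from h import *
snap('side','s5');rep()
snap('side','s5');rep()"
```

```text
t 12.3 tool [ 0.5072 -0.2095  0.2585] [-3.1032  0.0853  0.024 ] F [ 2.  -0.3 -3. ] op 0.0137
frame feet centre [ 0.4922 -0.2084  0.1548] rpy [0.0268 0.1099 0.0252] q [-0.525  0.421  1.318 -0.012  1.495  1.025]
t 12.35 tool [ 0.5089 -0.2106  0.2613] [-3.1067  0.0797  0.0235] F [ 1.5 -0.3 -4.1] op 0.0137
frame feet centre [ 0.4945 -0.2097  0.1575] rpy [0.0233 0.1043 0.0247] q [-0.525  0.419  1.313 -0.012  1.495  1.025]
```

Confirmed: a fast down row, then a zero row, then a hold locks in negative tilt. I use that to level the hand, with the frame high above everything.

Emit:
carry_out --targets '[[[0,0,-0.06],0],[[0,0,-0.06],0],[[0,0,0],0],[[0,0,0.06],0],[[0,0,0],0]]'

```text
time: 12.98
tool_pos: [0.5167, -0.2149, 0.3352]
tool_rot: [-3.118, 0.061, 0.022]
contact_force: [-0.3, -0.8, -5.9]
opening: 0.0133
```

```bash
python3 -c "
from h import *
rep();snap('side','s6');snap('side','s6');rep()"
```

```text
t 12.975 tool [ 0.5167 -0.2149  0.3352] [-3.118   0.0611  0.0219] F [-0.3 -0.8 -5.9] op 0.0133
frame feet centre [ 0.5042 -0.2151  0.2312] rpy [0.0119 0.0857 0.0227] q [-0.524  0.395  1.152 -0.012  1.659  1.025]
t 13.075 tool [ 0.521  -0.2173  0.3431] [-3.1278  0.0451  0.0213] F [ 0.5 -0.6 -5.3] op 0.0135
frame feet centre [ 0.5102 -0.2186  0.2388] rpy [0.0021 0.0697 0.022 ] q [-0.524  0.391  1.136 -0.012  1.66   1.025]
```

Emit:
carry_out --targets '[[[0,0,0.06],0],[[0,0,0],0]]'

```text
time: 13.32
tool_pos: [0.5218, -0.2186, 0.2889]
tool_rot: [-3.134, 0.034, 0.021]
contact_force: [0.3, 0.4, -4.9]
opening: 0.0139
```

```bash
python3 -c "
from h import *
rep();snap('side','s6');rep();snap('side','s6');rep();snap('side','s6');rep()"
```

```text
t 13.325 tool [ 0.5218 -0.2186  0.2889] [-3.1342  0.0345  0.021 ] F [ 0.3  0.4 -4.9] op 0.0139
frame feet centre [ 0.5121 -0.2205  0.1846] rpy [-0.0043  0.0591  0.0215] q [-0.526  0.402  1.263 -0.012  1.51   1.025]
t 13.375 tool [ 0.525  -0.2205  0.2945] [-3.1413  0.023   0.0208] F [ 2.4 -1.4 -2. ] op 0.0136
frame feet centre [ 0.5166 -0.2232  0.1901] rpy [-0.0113  0.0476  0.0211] q [-0.526  0.399  1.253 -0.012  1.51   1.025]
t 13.425 tool [ 0.5261 -0.2212  0.2965] [3.1394 0.0188 0.0207] F [ 0.8 -0.2 -3.4] op 0.0135
frame feet centre [ 0.5182 -0.224   0.1921] rpy [-0.0139  0.0434  0.021 ] q [-0.526  0.397  1.25  -0.012  1.51   1.025]
t 13.475 tool [ 0.5262 -0.2211  0.2967] [3.1391 0.0182 0.0207] F [-0.3 -0.2 -4.8] op 0.0138
frame feet centre [ 0.5183 -0.224   0.1922] rpy [-0.0142  0.0428  0.021 ] q [-0.526  0.397  1.25  -0.012  1.509  1.025]
```

Emit:
carry_out --targets '[[[0.008,0.004,0.05],0.005],[[0,0,0],0]]'

```text
time: 13.72
tool_pos: [0.5383, -0.2279, 0.2544]
tool_rot: [3.131, 0.004, 0.016]
contact_force: [-1.2, 0.4, -4.8]
opening: 0.0137
```

```bash
python3 -c "
from h import *
rep();snap('top','t7');snap('side','s7');rep();snap('wrist','w7');rep()"
```

```text
t 13.725 tool [ 0.5383 -0.2279  0.2544] [3.1307 0.0043 0.0157] F [-1.2  0.4 -4.8] op 0.0137
frame feet centre [ 0.5318 -0.2316  0.1499] rpy [-0.0226  0.029   0.0157] q [-0.525  0.434  1.305 -0.012  1.4    1.032]
t 13.825 tool [ 0.54   -0.2288  0.2588] [ 3.1259 -0.0036  0.0159] F [ 0.4 -0.2 -4.8] op 0.0138
frame feet centre [ 0.5344 -0.233   0.1543] rpy [-0.0274  0.021   0.0158] q [-0.525  0.43   1.3   -0.012  1.4    1.032]
t 13.875 tool [ 0.5397 -0.2286  0.2586] [ 3.1261 -0.0033  0.0159] F [-0.1 -0.3 -4.9] op 0.0138
frame feet centre [ 0.534  -0.2328  0.154 ] rpy [-0.0271  0.0213  0.0158] q [-0.525  0.43   1.302 -0.012  1.4    1.032]
```

View pics/t7.png

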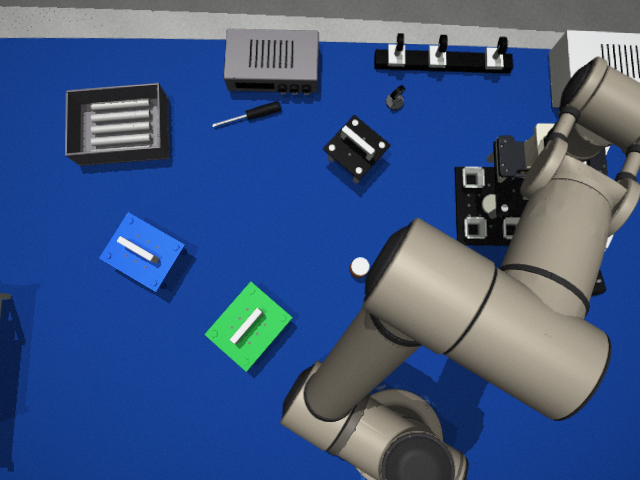

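View pics/s7.png

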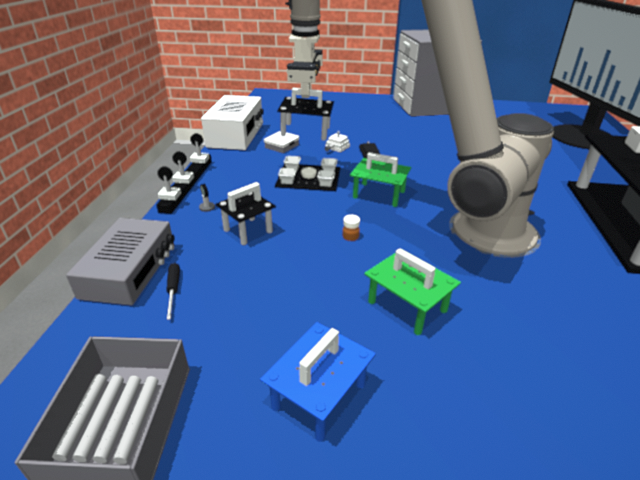

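View pics/w7.png

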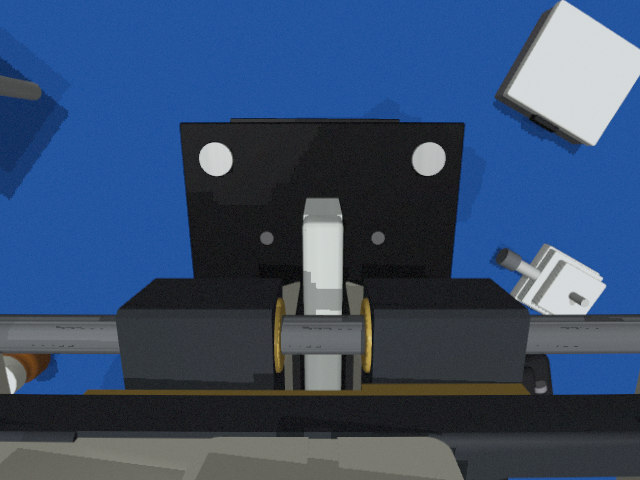

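Top: the arm hides the sockets partly. Side: the frame hangs upright beyond and above the lower frame. Wrist: posts at (216,159) and (429,159), and the lower plate's far edge at row 119, cols 231–399. I compute the alignment from that.

Run:
```python
from h import *
im,ci=load('w7')
g=cv2.cvtColor(im,cv2.COLOR_BGR2HSV)
dark=(g[...,2]<70)
print('row120 dark cols',np.where(dark[120,180:470])[0][[0,-1]]+180,'col315 first dark',np.where(dark[90:140,315])[0][0]+90,'row119..',[ (r,dark[r,180:470].sum()) for r in range(114,126)])
far=plane(ci,[[231,118.5],[399.5,118.5]],.008);print('plate far corners',far.round(4)); 
for yaw in(.015,):
    c=far.mean(0)[:2]-.095*np.array([np.cos(yaw),np.sin(yaw)]);print('lower centre est',c)
print('yaw',np.arctan2((far[0]-far[1])[0]*-1,(far[0]-far[1])[1]))
s=monitor.observe();zd=s['tool_pos'][2]-.0237
P=plane(ci,[[216,159],[429,159]],zd);print(P.round(4),P.mean(0)[:2]-.06*np.array([1,.016]))
```

```text
row120 dark cols [231 398] col315 first dark 119 row119.. [(114, np.int64(0)), (115, np.int64(0)), (116, np.int64(0)), (117, np.int64(0)), (118, np.int64(39)), (119, np.int64(168)), (120, np.int64(168)), (121, np.int64(168)), (122, np.int64(197)), (123, np.int64(283)), (124, np.int64(284)), (125, np.int64(284))]
plate far corners [[ 0.6266 -0.1467  0.008 ]
 [ 0.6293 -0.3055  0.008 ]]
lower centre est [ 0.5329721  -0.22756643]
yaw 0.01681942673523301
[[ 0.5979 -0.184   0.2349]
 [ 0.5994 -0.2755  0.2349]] [ 0.53865561 -0.23069053]
```

Run:
```python
from h import *
im,ci=load('s7')
cv2.imwrite('pics/c7.png',cv2.resize(im[80:200,255:355],None,fx=5,fy=5,interpolation=cv2.INTER_CUBIC))
im,ci=load('w7');g=cv2.cvtColor(im,cv2.COLOR_BGR2HSV)
m=((g[...,2]>140)&(g[...,1]<60)).astype(np.uint8);M=np.zeros_like(m);M[135:185,190:460]=m[135:185,190:460]
n,l,s,c=cv2.connectedComponentsWithStats(M);px=[c[i] for i in range(1,n) if s[i,4]>300];print(px)
for z in(.2349,.237,.239,.241):
    P=plane(ci,px,z);print(z,np.linalg.norm(P[0]-P[1]),P.mean(0))
# also deck near the handle: bolt holes at (266,238),(378,238)
im4,ci4=load('w4')
```

```text
[array([215.221843  , 158.72923777]), array([428.42459397, 158.612529  ])]
0.2349 0.09153117468347066 [ 0.59879133 -0.22943516  0.2349    ]
0.237 0.09047597977126036 [ 0.59886389 -0.2294013   0.237     ]
0.239 0.08947103223582191 [ 0.598933   -0.22936906  0.239     ]
0.241 0.08846608470038352 [ 0.59900211 -0.22933681  0.241     ]
```

View pics/c7.png

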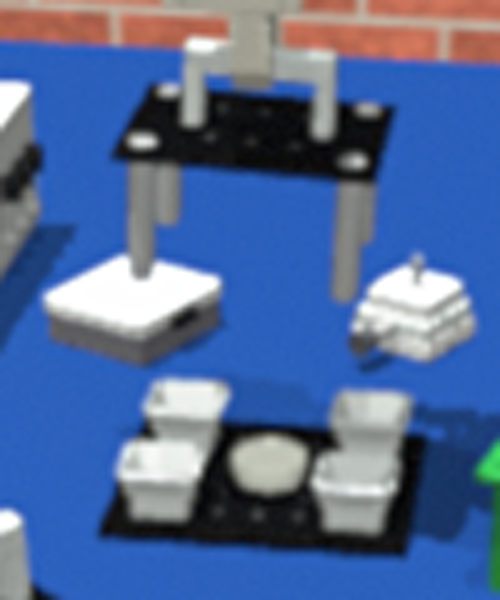

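Run:
```python
from h import *
im,ci=load('s7')
g=cv2.cvtColor(im,cv2.COLOR_BGR2GRAY)
def at(px,y):
    c,d=ray(ci,px);return c+d*((y-c[1])/d[:,1])[:,None]
B=cv2.cvtColor(cv2.resize(im[80:200,255:355],None,fx=5,fy=5,interpolation=cv2.INTER_CUBIC),cv2.COLOR_BGR2GRAY)
def cen(x,y,w=22,h=14,th=130):
    s=(B[y-h:y+h,x-w:x+w]>th); yy,xx=np.nonzero(s); return (xx.mean()+x-w+.5)/5-.5+255,(yy.mean()+y-h+.5)/5-.5+80
near=[cen(143,141),cen(355,160)]; far=[cen(168,91,18,8),cen(369,109,18,8)]
print(near,far)
P=at(near,-.184);Q=at(far,-.275)
print(P.round(4),Q.round(4))
for p in(P,Q):
    v=p[0]-p[1];print(np.linalg.norm(v),'pitch',-np.arctan2(v[2],v[0]))
print('roll from z', (P[:,2].mean()-Q[:,2].mean())/.09, 'centre',(P.mean(0)+Q.mean(0))/2)
```

```text
[(np.float64(283.02875816993463), np.float64(107.73398692810457)), (np.float64(325.828), np.float64(111.84266666666667))] [(np.float64(289.1480968858132), np.float64(97.37993079584774)), (np.float64(328.16714285714284), np.float64(101.21000000000001))]
[[ 0.5976 -0.184   0.2346]
 [ 0.4755 -0.184   0.2293]] [[ 0.5974 -0.275   0.2357]
 [ 0.4795 -0.275   0.2301]]
0.1222606278557097 pitch -0.04318875509693796
0.11804587209150581 pitch -0.04726613686481366
roll from z -0.011277545792038695 centre [ 0.53749362 -0.2295      0.23242478]
```

Emit:
carry_out --targets '[[[-0.003,-0.002,-0.06],0],[[0,0,0],0]]'

```text
time: 14.12
tool_pos: [0.5372, -0.2261, 0.3236]
tool_rot: [3.123, -0.009, 0.016]
contact_force: [1.0, -0.8, -4.8]
opening: 0.0138
```

```bash
python3 -c "
from h import *
rep();snap('wrist','w8');snap('wrist','w8');rep()"
```

```text
t 14.125 tool [ 0.5372 -0.2261  0.3236] [ 3.1226 -0.0093  0.0161] F [ 1.  -0.8 -4.8] op 0.0138
frame feet centre [ 0.5322 -0.2306  0.219 ] rpy [-0.0307  0.0153  0.0159] q [-0.523  0.392  1.186 -0.012  1.546  1.032]
t 14.225 tool [ 0.5351 -0.225   0.317 ] [3.1288e+00 1.3000e-03 1.5900e-02] F [-0.2  0.2 -6.1] op 0.0135
frame feet centre [ 0.529  -0.2289  0.2125] rpy [-0.0245  0.0259  0.0159] q [-0.524  0.397  1.195 -0.012  1.544  1.031]
```

Emit:
carry_out --targets '[[[0,0,0.015],0],[[0,0,0.015],0],[[0,0,0.015],0],[[0,0,0.015],0],[[0,0,0.015],0],[[0,0,0.01],0],[[0,0,0],0]]'

```text
time: 15.1
tool_pos: [0.5298, -0.2235, 0.2163]
tool_rot: [3.139, 0.019, 0.016]
contact_force: [0.1, 0.4, -6.2]
opening: 0.0138
```

```bash
python3 -c "
from h import *
rep();snap('side','s9');snap('wrist','w9');rep()"
```

```text
t 15.1 tool [ 0.5298 -0.2235  0.2163] [3.1393 0.0189 0.0158] F [ 0.1  0.4 -6.2] op 0.0138
frame feet centre [ 0.5218 -0.2263  0.1119] rpy [-0.014   0.0435  0.016 ] q [-0.526  0.452  1.384 -0.012  1.321  1.032]
t 15.2 tool [ 0.5305 -0.2238  0.2177] [3.1379 0.0165 0.0158] F [ 0.3  0.  -4.6] op 0.0136
frame feet centre [ 0.5227 -0.2268  0.1133] rpy [-0.0154  0.0411  0.016 ] q [-0.526  0.45   1.381 -0.012  1.322  1.032]
```

Slow descent gave +0.02 pitch, as wanted. I re-measure the frame from the side and wrist views.

Run:
```python
from h import *
im,ci=load('s9')
cv2.imwrite('pics/c9.png',cv2.resize(im[90:200,255:355],None,fx=5,fy=5,interpolation=cv2.INTER_CUBIC))
im,ci=load('w9');cv2.imwrite('pics/c9w.png',im)
g=cv2.cvtColor(im,cv2.COLOR_BGR2HSV)
m=((g[...,2]>140)&(g[...,1]<60)).astype(np.uint8);M=np.zeros_like(m);M[135:185,190:460]=m[135:185,190:460]
n,l,s,c=cv2.connectedComponentsWithStats(M);px=[c[i] for i in range(1,n) if s[i,4]>300];print(px)
z0=monitor.observe()['tool_pos'][2]-.0237
for z in(z0,z0+.002,z0+.004):
    P=plane(ci,px,z);print(z,np.linalg.norm(P[0]-P[1]),P.mean(0))
```

```text
[array([215.47624434, 158.61312217]), array([428.64082098, 158.5290764 ])]
0.19403522076833216 0.09032709266971606 [ 0.5884773  -0.22387908  0.19403522]
0.19603522076833216 0.08932161238732413 [ 0.58858983 -0.22387251  0.19603522]
0.19803522076833216 0.08831613210493217 [ 0.58870237 -0.22386594  0.19803522]
```

View pics/c9.png

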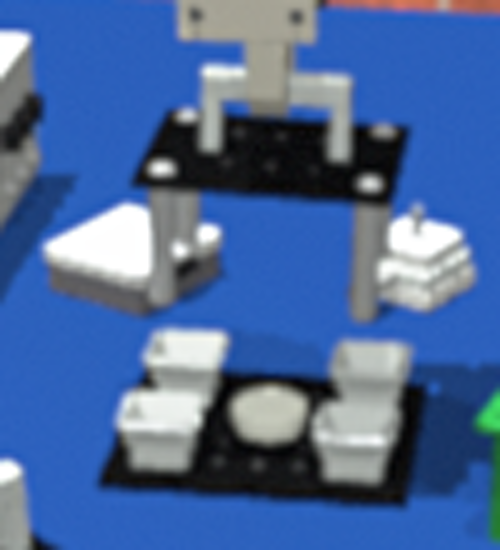

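View pics/c9w.png

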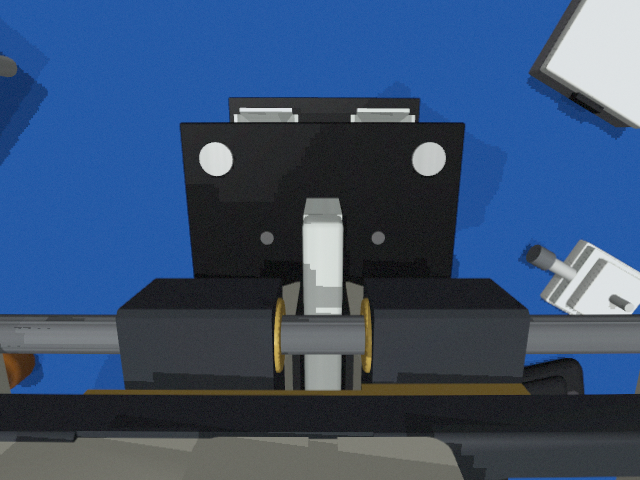

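Run:
```python
from h import *
im,ci=load('w9');g=cv2.cvtColor(im,cv2.COLOR_BGR2HSV)
dark=g[...,2]<70
cols=np.where(dark[103,180:470])[0]+180; r=np.where(dark[80:115,325])[0][0]+80; print(cols[[0,-1]],r)
far=plane(ci,[[cols[0]-.5,r-.5],[cols[-1]+.5,r-.5]],.008);print(far.round(4),far.mean(0)-.095*np.array([1,.016,0]))
w=(g[...,2]>190)&(g[...,1]<60); 
for a,b in((225,310),(340,425)):
    yy,xx=np.nonzero(w[104:112,a:b]); print('rim',xx.min()+a,xx.max()+a,yy.min()+104,yy.max()+104, plane(ci,[[xx.min()+a-.5,yy.min()+104-.5],[xx.max()+a+.5,yy.min()+104-.5]],.04).round(4))
```

```text
[230 418] 98
[[ 0.6266 -0.1467  0.008 ]
 [ 0.6292 -0.3039  0.008 ]] [ 0.53292201 -0.22681794  0.008     ]
rim 240 291 108 111 [[ 0.617  -0.1607  0.04  ]
 [ 0.6176 -0.2004  0.04  ]]
rim 358 408 108 111 [[ 0.6185 -0.2508  0.04  ]
 [ 0.6191 -0.2897  0.04  ]]
```

Emit:
carry_out --targets '[[[0.002,0.001,0.012],0],[[0.002,0.001,0.012],0],[[0.002,0.001,0.012],0],[[0.002,0,0.012],0],[[0,0,0],0]]'

```text
time: 15.82
tool_pos: [0.5387, -0.2273, 0.1667]
tool_rot: [3.137, 0.015, 0.016]
contact_force: [0.2, -0.3, -5.6]
opening: 0.0136
```

```bash
python3 -c "
from h import *
rep();snap('side','s10');snap('wrist','w10');rep()
im,ci=load('s10');cv2.imwrite('pics/c10.png',cv2.resize(im[100:200,255:355],None,fx=5.5,fy=5.5,interpolation=cv2.INTER_CUBIC))"
```

```text
t 15.825 tool [ 0.5387 -0.2273  0.1667] [3.1372 0.0154 0.0158] F [ 0.2 -0.3 -5.6] op 0.0136
frame feet centre [ 0.531  -0.2304  0.0622] rpy [-0.0161  0.04    0.016 ] q [-0.524  0.508  1.432 -0.012  1.213  1.035]
t 15.925 tool [ 0.5392 -0.2277  0.1681] [3.1359 0.0133 0.0157] F [ 0.2  0.  -6.3] op 0.0135
frame feet centre [ 0.5318 -0.2309  0.0636] rpy [-0.0174  0.0379  0.0159] q [-0.524  0.507  1.43  -0.012  1.213  1.035]
```

View pics/c10.png

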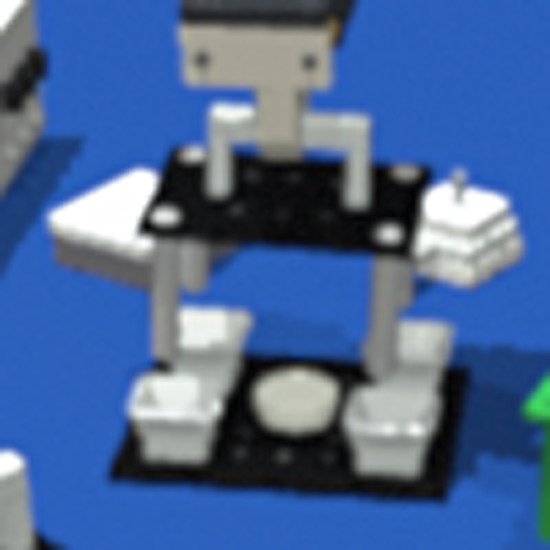

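View pics/w10.png

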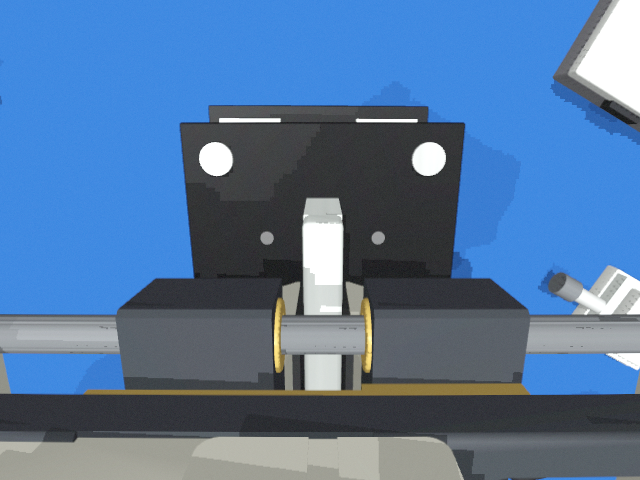

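Emit:
carry_out --targets '[[[-0.001,-0.001,0.008],0],[[-0.001,0,0.008],0],[[-0.001,-0.001,0.006],0],[[0,0,0.006],0]]'

```text
time: 16.42
tool_pos: [0.5361, -0.2261, 0.1396]
tool_rot: [3.135, 0.011, 0.016]
contact_force: [0.4, 0.7, -5.9]
opening: 0.0135
```

```bash
python3 -c "
from h import *
rep();snap('side','s11');snap('wrist','w11');rep()
im,ci=load('s11');cv2.imwrite('pics/c11.png',cv2.resize(im[100:200,255:355],None,fx=5.5,fy=5.5,interpolation=cv2.INTER_CUBIC))"
```

```text
t 16.425 tool [ 0.5361 -0.2261  0.1396] [3.1345 0.0109 0.0158] F [ 0.4  0.7 -5.9] op 0.0135
frame feet centre [ 0.529  -0.2294  0.0352] rpy [-0.0187  0.0355  0.0159] q [-0.524  0.527  1.48  -0.013  1.14   1.036]
t 16.525 tool [ 0.5358 -0.226   0.1391] [3.1353 0.0123 0.0158] F [-0.3  0.  -5.7] op 0.0137
frame feet centre [ 0.5285 -0.2292  0.0347] rpy [-0.018   0.0369  0.0159] q [-0.524  0.528  1.48  -0.013  1.141  1.036]
```

View pics/c11.png

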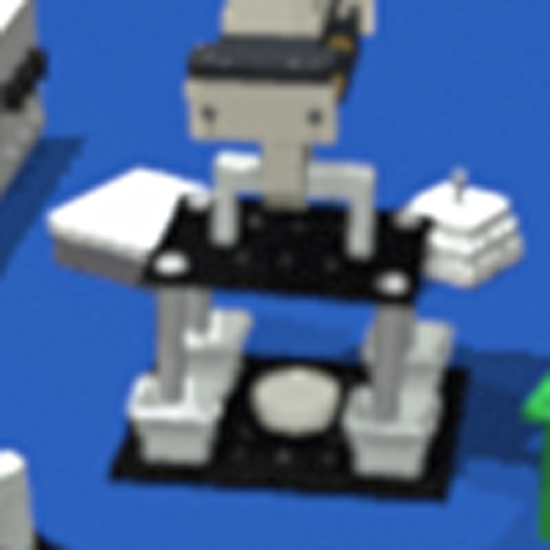

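All four posts are in the flares with no contact, and the position estimate is within 2–3 mm. Lowering on.

Emit:
carry_out --targets '[[[0,0,0.006],0],[[0,0,0.005],0],[[0,0,0.005],0]]'

```text
time: 16.9
tool_pos: [0.5361, -0.2264, 0.1228]
tool_rot: [3.134, 0.011, 0.016]
contact_force: [0.7, -0.3, -5.4]
opening: 0.0138
```

```bash
python3 -c "
from h import *
rep();snap('side','s12');rep()"
```

```text
t 16.9 tool [ 0.5361 -0.2264  0.1228] [3.1344 0.0109 0.0157] F [ 0.7 -0.3 -5.4] op 0.0138
frame feet centre [ 0.529  -0.2297  0.0183] rpy [-0.0188  0.0355  0.0159] q [-0.525  0.546  1.499 -0.013  1.102  1.036]
t 16.95 tool [ 0.5357 -0.2261  0.122 ] [3.1352 0.0121 0.0158] F [-0.5  0.1 -7. ] op 0.013
frame feet centre [ 0.5284 -0.2294  0.0175] rpy [-0.0181  0.0367  0.0159] q [-0.525  0.547  1.5   -0.013  1.102  1.036]
```

Emit:
carry_out --targets '[[[0,0,0.004],0],[[0,0,0.003],0],[[0,0,0],0]]' --grip_force 20

```text
time: 17.32
tool_pos: [0.5371, -0.2265, 0.116]
tool_rot: [3.134, 0.008, 0.016]
contact_force: [-0.8, -0.1, -5.2]
opening: 0.0139
```

```bash
python3 -c "
from h import *
rep()"
```

```text
t 17.325 tool [ 0.5371 -0.2265  0.116 ] [3.134  0.0084 0.0156] F [-0.8 -0.1 -5.2] op 0.0139
frame feet centre [ 0.5302 -0.2299  0.0115] rpy [-0.0193  0.033   0.0158] q [-0.525  0.554  1.507 -0.012  1.085  1.036]
```

Emit:
carry_out --targets '[[[0,0,0.003],0],[[0,0,0],0]]'

```text
time: 17.58
tool_pos: [0.539, -0.2265, 0.1148]
tool_rot: [3.133, 0.003, 0.016]
contact_force: [-0.5, -0.4, -5.0]
opening: 0.0138
```

```bash
python3 -c "
from h import *
rep()"
```

```text
t 17.575 tool [ 0.539  -0.2265  0.1148] [3.1326 0.0032 0.0156] F [-0.5 -0.4 -5. ] op 0.0138
frame feet centre [ 0.5326 -0.2301  0.0103] rpy [-0.0207  0.0278  0.0157] q [-0.524  0.555  1.507 -0.011  1.077  1.036]
```

Emit:
carry_out --targets '[[[-0.001,0,0.003],0],[[0,0,0],0]]'

```text
time: 17.82
tool_pos: [0.5392, -0.2267, 0.1147]
tool_rot: [3.131, -0.001, 0.016]
contact_force: [-0.4, 1.0, -5.2]
opening: 0.0141
```

```bash
python3 -c "
from h import *
rep()"
```

```text
t 17.825 tool [ 0.5392 -0.2267  0.1147] [ 3.1309e+00 -9.0000e-04  1.5700e-02] F [-0.4  1.  -5.2] op 0.0141
frame feet centre [ 0.5333 -0.2304  0.0102] rpy [-0.0224  0.0237  0.0157] q [-0.524  0.553  1.511 -0.01   1.071  1.036]
```

Emit:
carry_out --targets '[[[-0.001,0,0.003],0],[[0,0,0],0]]'

```text
time: 18.08
tool_pos: [0.5393, -0.227, 0.1145]
tool_rot: [3.129, -0.005, 0.016]
contact_force: [-0.1, 0.1, -5.1]
opening: 0.0137
```

```bash
python3 -c "
from h import *
rep();snap('side','s13');rep()
im,ci=load('s13');cv2.imwrite('pics/c13.png',cv2.resize(im[100:200,255:355],None,fx=5.5,fy=5.5,interpolation=cv2.INTER_CUBIC))"
```

```text
t 18.075 tool [ 0.5393 -0.227   0.1145] [ 3.1292 -0.0049  0.0157] F [-0.1  0.1 -5.1] op 0.0137
frame feet centre [ 0.5338 -0.2309  0.01  ] rpy [-0.0241  0.0197  0.0157] q [-0.525  0.552  1.515 -0.009  1.065  1.035]
t 18.125 tool [ 0.5393 -0.2272  0.1144] [ 3.129  -0.0048  0.0155] F [ 0.4 -0.9  1.2] op 0.0139
frame feet centre [ 0.5338 -0.2311  0.0099] rpy [-0.0243  0.0198  0.0156] q [-0.525  0.552  1.515 -0.01   1.064  1.035]
```

View pics/c13.png

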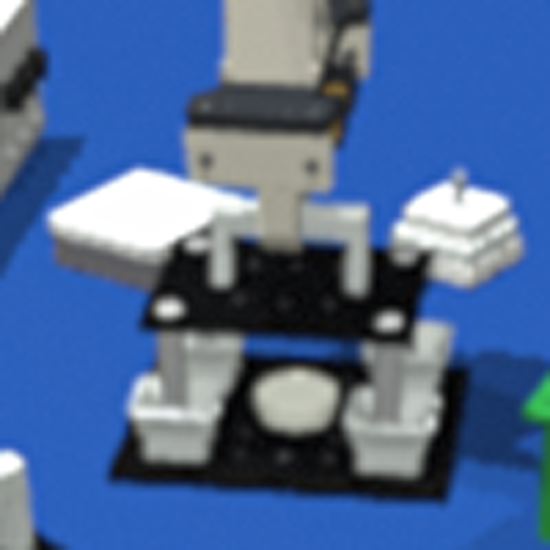

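Run:
```python
from h import *
im,ci=load('s13')
def at(px,y):
    c,d=ray(ci,px);return c+d*((y-c[1])/d[:,1])[:,None]
f=lambda p:[(x+.5)/5.5-.5+o for x,o in zip(p,(255,100))]
P=at([f((170,308)),f((390,321))],-.182);Q=at([f((198,244)),f((408,257))],-.272)
print(P.round(4),Q.round(4))
for p in (P,Q): print(-np.arctan2(p[0,2]-p[1,2],p[0,0]-p[1,0]))
# expected home
c=np.array([.533,-.227,.089]);y=.016
E=[c+np.array([np.cos(y)*a-np.sin(y)*b,np.sin(y)*a+np.cos(y)*b,0]) for a,b in((.06,.045),(-.06,.045),(.06,-.045),(-.06,-.045))]
print([((p-[255,100]+.5)*5.5-.5).round(1) for p in proj(ci,E)])
```

```text
[[ 0.5953 -0.182   0.0889]
 [ 0.4738 -0.182   0.0896]] [[ 0.5967 -0.272   0.0881]
 [ 0.4744 -0.272   0.0881]]
0.005865845980122738
-0.00017509578760236815
[array([175.1, 308.8]), array([393. , 321.4]), array([202.8, 243.6]), array([409.3, 255. ])]
```

The side view puts the deck at z = 0.088–0.089, level, with home at 0.089. The downward commands no longer move it and the weight is off the hand, so it is seated. Releasing.

Emit:
carry_out --targets '[[[0,0,0],0],[[0,0,0],0],[[0,0,0],0],[[0,0,0],0],[[0,0,0],0],[[0,0,0],0],[[0,0,0],0]]' --fingers 0

```text
time: 19.0
tool_pos: [0.5386, -0.2278, 0.1133]
tool_rot: [3.129, -0.003, 0.015]
contact_force: [0.3, -0.5, 0.3]
opening: 0.0791
```

```bash
python3 -c "
from h import *
rep();snap('wrist','w14')"
```

```text
t 19.0 tool [ 0.5386 -0.2278  0.1133] [ 3.1289e+00 -2.8000e-03  1.5400e-02] F [ 0.3 -0.5  0.3] op 0.0791
frame feet centre [ 0.5329 -0.2317  0.0087] rpy [-0.0244  0.0218  0.0154] q [-0.526  0.554  1.515 -0.011  1.064  1.035]
```

View pics/w14.png

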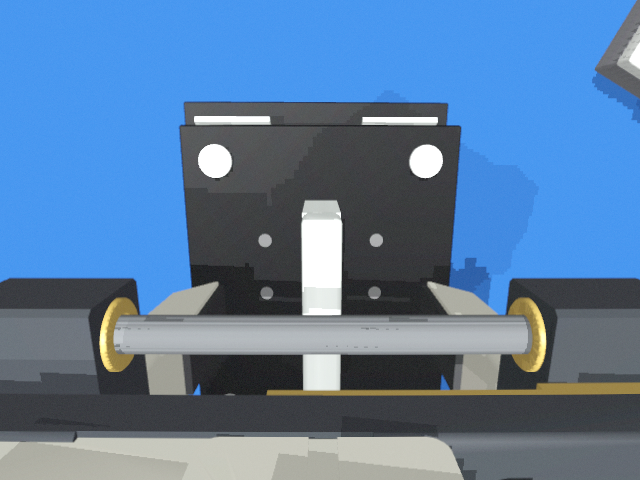

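Fingers are open and clear of the handle (handle col 322, fingers near 180 and 465). I rise straight up, then move back toward the base so the cameras can see.

Emit:
carry_out --targets '[[[0,0,-0.015],0],[[0,0,-0.03],0],[[0,0,-0.04],0],[[0,0,-0.05],0],[[0,0,-0.05],0],[[-0.03,0,-0.02],0],[[-0.05,0,0],0],[[-0.05,0,0],0],[[0,0,0],0]]'

```text
time: 20.18
tool_pos: [0.4045, -0.2267, 0.3337]
tool_rot: [3.122, -0.011, 0.017]
contact_force: [-0.4, -0.2, -0.3]
opening: 0.0916
```

```bash
python3 -c "
from h import *
rep();snap('wrist','w15');snap('side','s15');snap('top','t15')
im,ci=load('s15');cv2.imwrite('pics/c15.png',cv2.resize(im[100:200,255:355],None,fx=5.5,fy=5.5,interpolation=cv2.INTER_CUBIC))"
```

```text
t 20.175 tool [ 0.4045 -0.2267  0.3337] [ 3.122  -0.0111  0.0166] F [-0.4 -0.2 -0.3] op 0.0916
frame feet centre [ 0.3996 -0.2313  0.2292] rpy [-0.0313  0.0135  0.0165] q [-0.671  0.15   1.488 -0.008  1.483  0.884]
```

View pics/w15.png

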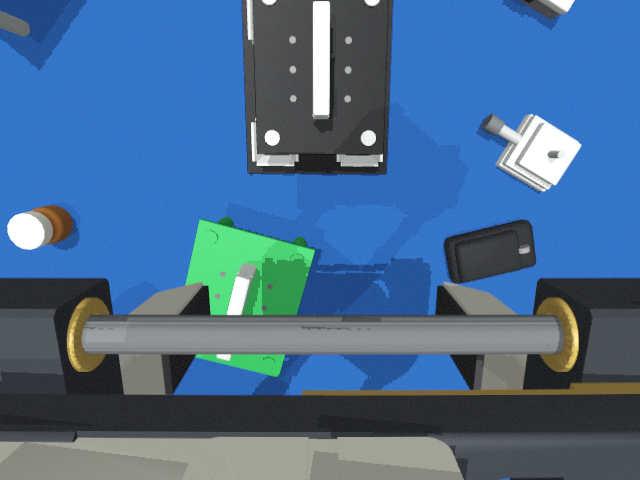

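View pics/c15.png

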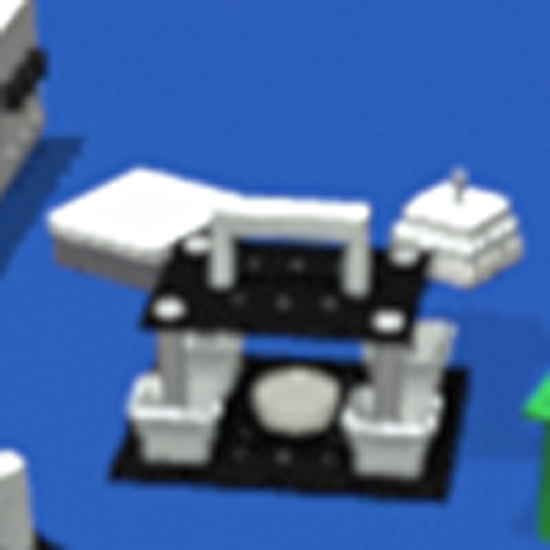

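View pics/t15.png

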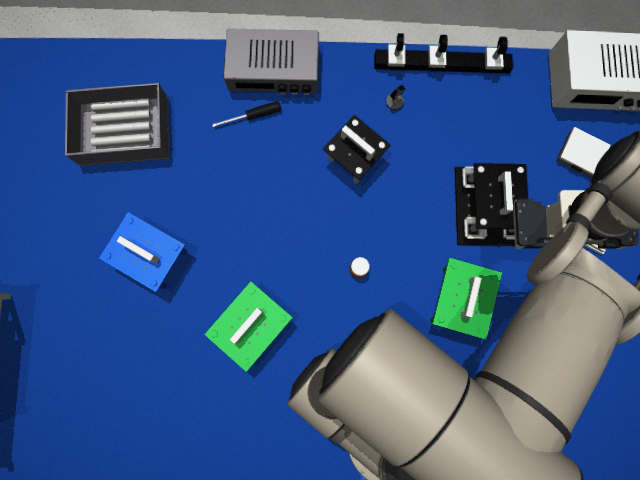

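Run:
```python
from h import *
a,_=load('s7');b,_=load('s15');c,_=load('top0');d,_=load('t15')
print('square stand diff side',cv2.absdiff(a[180:245,215:278],b[180:245,215:278]).mean(),'top',cv2.absdiff(c[110:185,320:395],d[110:185,320:395]).mean())
def dish(im):
    h=cv2.cvtColor(im[165:182,300:318],cv2.COLOR_BGR2HSV);m=(h[...,2]>110)&(h[...,1]<80);y,x=np.nonzero(m);return x.mean()+300,y.mean()+165
o,_=load('side0');print(dish(o),dish(a),dish(b))
im,ci=load('w15');h=cv2.cvtColor(im,cv2.COLOR_BGR2HSV);m=((h[...,2]>150)&(h[...,1]<60)).astype(np.uint8)
px=[]
for x,y in((272,137),(368,137)):
    yy,xx=np.nonzero(m[y-12:y+12,x-12:x+12]);px.append((xx.mean()+x-12,yy.mean()+y-12))
for z in(.089,.095): P=plane(ci,px,z);print(z,np.linalg.norm(P[0]-P[1]),P.mean(0)+.06*np.array([1,.016,0]))
```

```text
square stand diff side 0.994057794057794 top 2.683022222222222
(np.float64(308.6792452830189), np.float64(172.0314465408805)) (np.float64(308.4375), np.float64(172.29166666666666)) (np.float64(308.49655172413793), np.float64(172.30344827586208))
0.089 0.09043232132483642 [ 0.53691239 -0.22841589  0.089     ]
0.095 0.08908754741041529 [ 0.53678561 -0.22833183  0.095     ]
```

```bash
python3 -c "
from h import *
print(order.hand_in())"
```

```text
the job is handed in; nothing more can be done
None
```

I stacked the oblong black frame on the lower frame, let go, backed the hand off and handed the job in at about 20.3 s of the 42 s. All checks point to the four posts standing home in the four sockets.

**Final checks:**
- **Height and level:** the last measurement, just before release, put the deck level at z 0.088–0.089 m (home is 0.089). After release the side view showed it in the same place.
- **Position:** the wrist view puts the frame's centre about 4 mm in x and 1 mm in y from the lower frame's estimated centre. That is inside the 6 mm socket clearance.
- **Bystanders:** the dish's position in the side view changed by less than 0.3 pixel. The square stand's image was unchanged apart from slight noise.

**What disagreed or went wrong:**
- **Camera mismatch:** the top and wrist cameras disagreed by about 4 mm, so I used the wrist and side views for the fit.
- **Tilt while carrying:** the hand tilted several degrees and the frame pivoted slightly in the grip. I levelled it with up-and-down moves above the lower frame before lowering it in.
- **Contact force:** the reading still showed the frame's full weight during the last lowering rows. I judged it seated because the hand stopped descending and the deck was at home height.

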